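Make up the laundry's price board under its two spring clips

TASK

Make up the price board: first take the locker key that was left lying on the long white price plate and put it in the blue key tray. Then, without lifting the plate off the board, slide it forward, working its two ends along as needed, until it is under both spring clips and butts against the stops behind them along its whole length, centred left to right on the board. Let the plate's own edge lift the clips without touching them yourself, and leave the bottle, the cup and the brush where they are.

Things in the scene. Friction and masses are not known exactly. Their poses are not given: they have to be found in the camera images.
- board: large wooden two-clip board, 320 (x) x 440 (y) x 5 mm thick, fixed flat on the counter; origin at the centre of its underside, +x towards the clips (away from the robot), +y left, top face 5 mm above the origin. Two steel stops, 96 mm long and 6.5 mm high, stand on it behind the clip jaws, their faces at x = 120 mm, centred at y = +110 and -110 mm.
- plate: white rigid price plate with coloured squares, 90 (x) x 330 (y) x 6 mm, 0.1 to 0.2 kg, loose and askew on the board; origin at the centre of its underside, +x towards its front long edge, which goes under the clips (the blue stripe is along the rear edge), +y left. Too wide to grip across. Fully home and centred, its origin is at board x = 75, y = 0 mm, with the board's yaw.
- plate_front_left (a point): left end of the plate's front edge, on its underside (plate frame x = 45, y = 165 mm)
- plate_front_right (a point): right end of the plate's front edge, on its underside (plate frame x = 45, y = -165 mm)
- clip_left: left steel spring clip, 98 mm wide; origin on its hinge pin at board x = 135, y = 110, z = 16 mm. Its jaw slopes from the pin towards the robot, down to a contact line (board x = 91 mm, 0.5 mm above the board top), then a lip turns up to end at board x = 68 mm, 12 mm above the board top. A thumb plate rises behind the pin to 37 mm above the counter.
- clip_right: right spring clip, the same, with its pin at y = -110 mm of the board
- clip_left_lip (a point): middle of the left clip's contact line; board z 5.5 mm shut, 11 mm with the plate under it. It presses with about 2.5 N shut, 3.5 N on the plate; pushing the plate under takes 3 to 8 N a clip.
- clip_right_lip (a point): the same for the right clip
- key: locker key on an orange plastic tag, lying flat on the plate; tag 44 (x) x 28 (y) x 9 mm high, brass key 8 mm wide and 3 mm high standing out to x = 57 mm; origin at the centre of the tag's underside; 30 g
- key_tray: blue open tray, 150 (x) x 110 (y) x 30 mm high, walls 4 mm, fixed on the counter at the left or right of the board; origin at the centre of its underside
- detergent: white detergent bottle, 72 mm diameter, 190 mm high, standing on the counter on the side of the board opposite the tray; origin at the centre of its underside
- token_cup: small steel cup, 72 mm diameter, 85 mm high, on the counter at the right of the board's far end; origin at the centre of its underside
- lint_brush: small hand brush 170 mm long lying crosswise on the counter at the left of the board's far end; origin about the middle of its length, on its underside
Not all that is in view belongs to the job. There is more than one size of the key_tray; the job needs the larger.

How it is judged:
On the way, in this order (a step that is already met when the one before it is completed fails the run):
1. the locker key lies in the key tray, let go (x of key in the frame of key_tray between -0.07 and 0.07 m and y of key in the frame of key_tray between -0.05 and 0.05 m and height (world z) of key below 0.025 m and contact force between the fingers and key below 0.1 N), for 0.2 s.
2. the plate's front edge has gone under both clips and holds them up (z of each of clip_left_lip, clip_right_lip in the frame of board above 0.009 m and contact force between plate and clip_left above 0.5 N and contact force between plate and clip_right above 0.5 N), for 0.2 s.
At the end, for the whole second after the job is handed in: The plate lies flat on the board under both clips, both ends of its front edge within 5 mm of the line of the stops, centred left to right within 20 mm, at rest; the key lies at rest in the key tray (x of each of plate_front_left, plate_front_right in the frame of board above 0.115 m and y of plate in the frame of board between -0.02 and 0.02 m and z of plate in the frame of board below 0.007 m and angle between plate's own z axis and vertical below 0.03 rad and z of each of clip_left_lip, clip_right_lip in the frame of board above 0.009 m and linear speed of plate below 0.01 m/s and x of key in the frame of key_tray between -0.07 and 0.07 m and y of key in the frame of key_tray between -0.05 and 0.05 m and height (world z) of key below 0.025 m and linear speed of key below 0.02 m/s); the robot touches nothing.
It fails at once if the robot touches a clip (over 1 N) (contact force between any of the fingers, the arm and clip_left above 1 N or contact force between any of the fingers, the arm and clip_right above 1 N).
It fails at once if the bottle, the cup or the brush is moved more than 30 mm or tipped over (distance of any of detergent, token_cup, lint_brush from where it was at the start of the episode above 0.03 m or angle between any of detergent, token_cup's own z axis and vertical above 0.5 rad).
It fails at once if the plate is lifted off the board (its middle more than 20 mm above the board's top) (z of plate in the frame of board above 0.025 m).
It also fails if it takes over 72 s, if anything falls off the work surface, if the arm or the gripper's body presses on something with over 40 N, if the wrist force passes 120 N, or if a joint passes its speed limit or range.

ROBOT

A 6-joint arm with a two-finger parallel gripper is mounted at the origin on the work surface. World frame = base frame: x ahead of the robot, y to its left, z up, the work surface at z = 0. Lengths are in m, angles in rad, forces in N, time in s.
With the tool pointing down it reaches from about 0.225 to 0.875 m from the base axis. Payload 3.4 kg.
Tool frame: the origin (TCP) lies between the finger pads; the fingertips stand 8 mm ahead of it and the grasp point (between the pads) lies 11 mm behind it; z points along the fingers, y is the line along which they close (so a half turn about z gives the same grasp; the last joint's range is limited). The gripper opens to 85 mm and grips with 20 to 120 N. Pads are 22 mm wide; open, the fingers measure 114 mm over their backs; the gripper's body (76 mm by 85 mm) begins 54 mm behind the grasp point. The pads swing forward as they close: fully open they stand 13 mm farther back than shut.
Start: joints at [1.038, 0.276, 1.505, -0, 1.361, -0.121], TCP at [0.23, 0.527, 0.239] pointing down, gripper open.
Joint ranges: [-2.89, 2.89], [-0.75, 2.08], [0.22, 2.7], [-1.18, 4.32], [0.11, 2.71], [-2.7, 2.7]. Speed limits (rad/s): [2.57, 2.57, 3.14, 3.14, 3.14, 3.14].

INTERFACE

Orientations are given as a unit quaternion [w, x, y, z].
In Python, from rig import manip gives the robot as it stands.
- The arm moves only by the tool move_arm, never from a script. Its argument "deltas" is a list that holds one entry, the list of rows, each a list of 5 numbers: the shift along the tool's x, y, z normalised to -1 to 1, where 1 is 80 cm, then the turn about the tool's z normalised to -1 to 1, where 1 is 120 degrees, then the closure, from -1 (fully open) to 1 (shut). In form: [[[tx, ty, tz, twist, grip], ...]]. A call has 1 to 12 rows; each row is the pose to reach, as a shift and turn from the pose commanded when the call began, along the tool's axes at that moment; what a row does not reach only later rows make up. A row lasts 1/10 s, in which the tool goes at most 50 mm and 8.59 degrees, less where a joint would pass 70% of its speed; a pose out of reach is approached as far as the arm can. A call with a number of a shift or a turn outside -1 to 1 is refused whole. A call with a gripper value outside its range is refused whole. The fingers move at their own pace and stop on an object; "squeeze" is the grip in N (left out, the last holds). Time passes only in rows, so rows that repeat a pose let the fingers close. It gives the time, the measured TCP pose, the force, the opening and the grip force at its end, in the units of the state.
- manip.get_state(): the state, without advancing time (a new reading comes with each control period).
- manip.get_image(name): name is "scene" or "top"; returns the picture (400x640x3 uint8, red, green, blue); there is no depth.
- manip.camera_params(name): a dict with "fx", "fy", "cx", "cy" (pixels), "dist" ([k1, k2, p1, p2, k3] as OpenCV has them; the pictures are not rectified), "R" (3x3) and "t" (3): a world point X has camera coordinates R X + t. Camera axes: x right, y down, z forward; pixel columns grow to the right and rows downward; lengths in m; the calibration is good to about 2 mm. A picture is of the moment at which its call begins. camera_params takes no time and is no camera call.
- manip.sign_off(): hands the job in; it is judged then, once.
The state is a dict: "clock": time; "qpos": joint angles; "qd": joint speeds; "effort": joint torques, N m; "position": TCP position; "ee_rot": TCP orientation; "contact_force": force on the tool from outside, world axes, zero at the start; "moment": the same for the moment, N m; "width": finger opening in m; "gripper_force": force on a finger pad.
Only numpy, scipy, OpenCV 4.12 (cv2) and the standard library are available. Lean on these libraries where they do the work, as an engineer would, in place of code of your own. Each camera call takes 0.05 s, during which the arm holds its last target. There are 200 camera calls.

## Working session

There is one attempt and no reset: what is moved stays moved. The work goes in short steps, Python scripts to look and compute and a tool call to move; the robot and the scene stay as the last step left them, time stands still between calls to the robot, and variables do not carry over. Pictures are saved under pics/ and viewed, at most 10 in all, crops included, and the job is handed in when it is done.

Besides the shell and the picture viewer there is one more tool, called after "Call:" as name([rows], argument=value, ...), one row to a line, values as JSON. move_arm: Moves the arm, as the interface text tells. Scaled input: -1 to 1 covers 80 cm each way for a shift and 120 degrees each way for a turn. Its arguments: {"type":"object","properties":{"deltas":{"type":"array","items":{"type":"array","items":{"type":"array","items":{"type":"number","minimum":-1,"maximum":1}}}},"squeeze":{"type":"number"}},"required":["deltas"]}

```bash
mkdir -p pics
python3 - <<'E'
from rig import manip
import cv2
for n in("scene","top"):
    cv2.imwrite(f"pics/{n}0.png",cv2.cvtColor(manip.get_image(n),cv2.COLOR_RGB2BGR))
    p=manip.camera_params(n);print(n,p)
s=manip.get_state();print(s["clock"],s["position"],s["ee_rot"],s["width"])
E
```

```text
scene {'fx': 403.69030294726394, 'fy': 403.69030294726394, 'cx': 320.99787823780383, 'cy': 196.6402980482152, 'dist': array([-0.08906512,  0.        ,  0.        ,  0.        ,  0.        ]), 'R': array([[-0.84747986,  0.53082502, -0.00163644],
       [ 0.38876598,  0.61857288, -0.68280935],
       [-0.36144003, -0.57930337, -0.73059477]]), 't': array([ 0.54386708, -0.1552392 ,  1.69816163])}
top {'fx': 488.99993672319823, 'fy': 488.99993672319823, 'cx': 323.20720825986, 'cy': 203.2938949490431, 'dist': array([-0.06678697,  0.        ,  0.        ,  0.        ,  0.        ]), 'R': array([[-0.01953604, -0.99980224,  0.0037173 ],
       [-0.99258487,  0.0189486 , -0.12006757],
       [ 0.11997339, -0.00603538, -0.99275876]]), 't': array([-0.06388236,  0.59436773,  1.36274717])}
0.1 [0.2298996  0.52654304 0.23851605] [-2.69712981e-04  2.04442875e-01  9.78878148e-01 -7.80568791e-04] 0.08539259845989212
```

View pics/scene0.png

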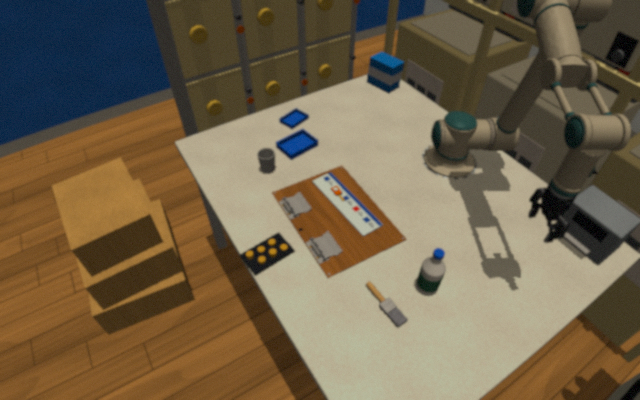

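View pics/top0.png

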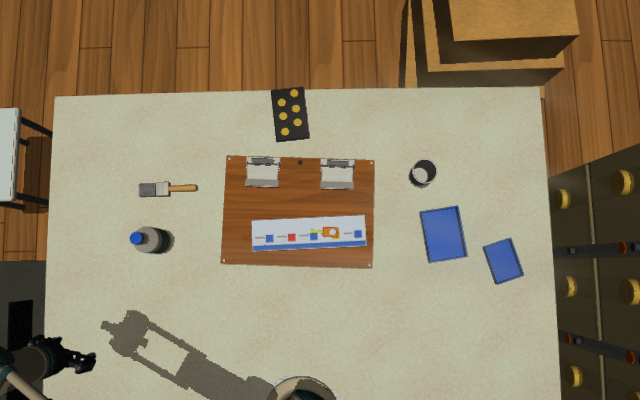

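The top view shows the board at cols 222–374, rows 155–267. The plate is at about (252–366, 216–251), with the key on it near (330,232). The larger tray is at about (443,234). I'll enlarge both views.

Run:
```python
import cv2
a=cv2.imread("pics/top0.png")[150:275,215:375]
cv2.imwrite("pics/topc.png",cv2.resize(a,None,fx=5,fy=4.8,interpolation=cv2.INTER_CUBIC) if 0 else cv2.resize(a,(800,625),interpolation=cv2.INTER_CUBIC)[:600])
a=cv2.imread("pics/scene0.png")[125:285,265:425]
cv2.imwrite("pics/scc.png",cv2.resize(a,(600,600),interpolation=cv2.INTER_CUBIC))
```

```text
(no output)
```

View pics/topc.png

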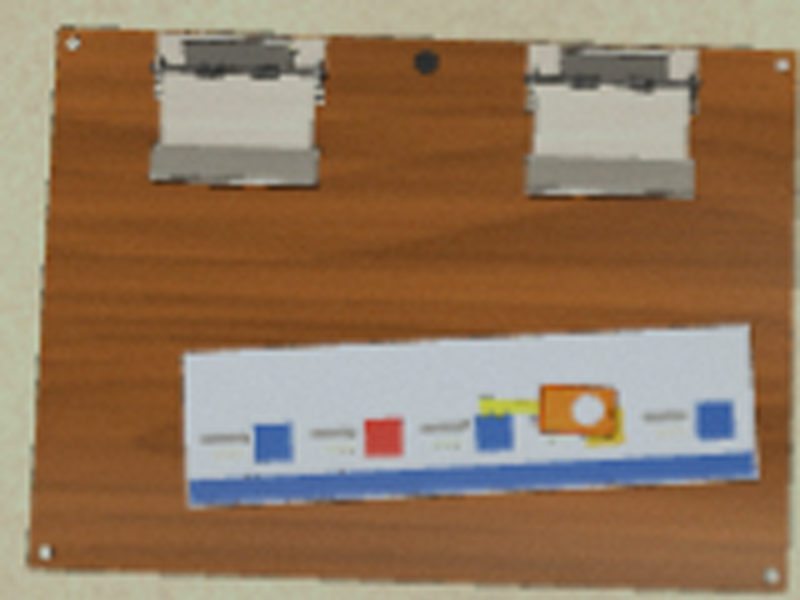

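View pics/scc.png

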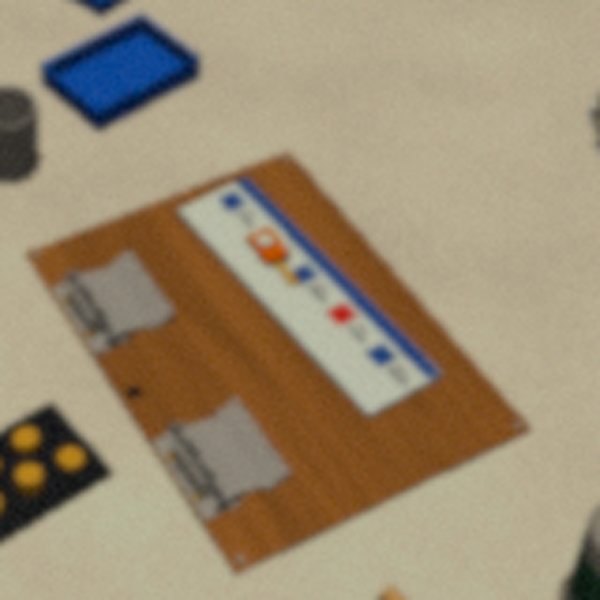

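In the top crop (scale 5, offset 215,150), the plate corners are (183,352), (750,325), (757,478) and (190,507). The board corners are (57,28), (798,50), (790,592) and (28,570). The tag centre is at (578,411), and the key tip at (480,407) points left. In the scene crop (scale 3.75, offset 265,125), the tag centre is at (268,246) and the tray rim is about (43–198, 17–128).

```bash
cat > h.py <<'E'
from rig import manip
import numpy as np, cv2
def ray(n,uv):
    p=manip.camera_params(n);K=np.array([[p["fx"],0,p["cx"]],[0,p["fy"],p["cy"]],[0,0,1]])
    q=cv2.undistortPoints(np.array(uv,float).reshape(-1,1,2),K,p["dist"]).reshape(-1,2)
    d=np.c_[q,np.ones(len(q))]@p["R"];return -p["R"].T@p["t"],d
def onz(n,uv,z):
    c,d=ray(n,uv);return c+d*((z-c[2])/d[:,2])[:,None]
def tri(a,b):
    c1,d1=ray("top",[a]);c2,d2=ray("scene",[b])
    k=np.linalg.lstsq(np.c_[d1[0],-d2[0]],c2-c1,rcond=None)[0]
    p,q=c1+d1[0]*k[0],c2+d2[0]*k[1];return (p+q)/2,np.linalg.norm(p-q)
E
python3 - <<'E'
from h import *
np.set_printoptions(precision=4,suppress=True)
o=lambda l:np.array(l)/5+[215,150]; s=lambda l:np.array(l)/3.75+[265,125]
B=onz("top",o([(57,28),(798,50),(790,592),(28,570)]),.005)
P=onz("top",o([(183,352),(750,325),(757,478),(190,507)]),.011)
K=onz("top",o([(541,384),(618,390),(614,436),(540,433),(480,407)]),.018)
T=onz("top",[(420,211),(458,206),(467,257),(428,263)],.03)
for n,X in zip("BPKT",(B,P,K,T)): print(n,X[:,:2].tolist() if 0 else X[:,:2],X[:4,:2].mean(0))
b=np.degrees(np.arctan2(*(lambda v:(v[1],v[0]))(((B[0]+B[1])-(B[2]+B[3]))[:2])));print("yawB x",b)
v=(P[0]-P[1])+(P[3]-P[2]);print("plate yaw",np.degrees(np.arctan2(-v[0],v[1])))
v=(B[0]-B[1])+(B[3]-B[2]);print("board yaw",np.degrees(np.arctan2(-v[0],v[1])))
print("tag",tri(o([578,411]),s([268,246])))
for a,c in zip([(183,352),(750,325),(757,478),(190,507)],[(372,415),(178,211),(243,178),(440,376)]): print("plate",tri(o(a),s(c)))
print("tray",tri((428,263),s((143,17))),tri((420,211),s((100,128))))
E
```

```text
B [[ 0.7447  0.2088]
 [ 0.7229 -0.2302]
 [ 0.4049 -0.2154]
 [ 0.4257  0.2244]] [ 0.5746 -0.0031]
P [[ 0.55    0.1333]
 [ 0.5595 -0.1962]
 [ 0.4707 -0.1977]
 [ 0.4603  0.1295]] [ 0.5101 -0.0328]
K [[ 0.527  -0.0741]
 [ 0.5227 -0.1184]
 [ 0.4962 -0.1155]
 [ 0.4988 -0.073 ]
 [ 0.5144 -0.0387]] [ 0.5112 -0.0952]
T [[ 0.5661 -0.3534]
 [ 0.5784 -0.4645]
 [ 0.4314 -0.4831]
 [ 0.417  -0.3701]] [ 0.4982 -0.4177]
yawB x -2.727165753664084
plate yaw 1.7349419218100348
board yaw -2.77608519676111
tag (array([ 0.5114, -0.0953,  0.0117]), np.float64(0.00012303784776304856))
plate (array([0.5491, 0.135 , 0.0068]), np.float64(0.0034160786578349566))
plate (array([ 0.5596, -0.1965,  0.0031]), np.float64(0.001494381126325645))
plate (array([ 0.4724, -0.1995,  0.0044]), np.float64(0.003736207862134298))
plate (array([0.4611, 0.1303, 0.0017]), np.float64(0.0014215573839095675))
tray (array([ 0.4485, -0.3787,  0.091 ]), np.float64(0.07549734509818445)) (array([ 0.5667, -0.3571,  0.0038]), np.float64(0.0050837751240145135))
```

Call:
move_arm([
  [[-0.538,-0.484,0.11,0.595,-0.2],[-0.538,-0.484,0.11,0.595,-0.2],[-0.538,-0.484,0.11,0.595,-0.2],[-0.538,-0.484,0.11,0.595,-0.2],[-0.538,-0.484,0.11,0.595,-0.2],[-0.538,-0.484,0.11,0.595,-0.2],[-0.538,-0.484,0.11,0.595,-0.2],[-0.538,-0.484,0.11,0.595,-0.2],[-0.538,-0.484,0.11,0.595,-0.2],[-0.538,-0.484,0.11,0.595,-0.2],[-0.538,-0.484,0.11,0.595,-0.2],[-0.538,-0.484,0.11,0.595,-0.2]],
])

```text
clock: 1.3
position: [0.4703, -0.003, 0.1507]
ee_rot: [0.0, 0.738, 0.675, -0.0]
contact_force: [0.3, 1.0, 0.7]
width: 0.051
gripper_force: 0.0
```

```bash
cat >> h.py <<'E'
from scipy.spatial.transform import Rotation as Ro
def go(x,y,z,hd=None):
    """print tool-axis row to reach world xyz and tool-y heading (deg)"""
    s=manip.get_state();q=s["ee_rot"];R=Ro.from_quat([q[1],q[2],q[3],q[0]]).as_matrix()
    d=R.T@(np.array([x,y,z])-s["position"])/.8
    h=np.degrees(np.arctan2(R[1,1],R[0,1]));tw=0 if hd is None else (h-hd)/120
    print("t",round(s["clock"],2),"pos",s["position"].round(4),"head",h.round(2),"w",round(s["width"],4),"gf",round(s["gripper_force"],1),"F",s["contact_force"].round(1),"ROW",d.round(4),round(tw,4))
E
python3 -c "
from h import *
go(.511,-.095,.06,-5);go(.511,-.095,.019,-5)"
```

```text
t 1.3 pos [ 0.4703 -0.003   0.1507] head -5.11 w 0.051 gf 0.0 F [0.3 1.  0.7] ROW [-0.1099  0.0609  0.1134] -0.0009
t 1.3 pos [ 0.4703 -0.003   0.1507] head -5.11 w 0.051 gf 0.0 F [0.3 1.  0.7] ROW [-0.1099  0.0609  0.1647] -0.0009
```

Call:
move_arm([
  [[-0.11,0.061,0.113,0,-0.2],[-0.11,0.061,0.113,0,-0.2],[-0.11,0.061,0.113,0,-0.2],[-0.11,0.061,0.113,0,-0.2],[-0.11,0.061,0.14,0,-0.2],[-0.11,0.061,0.155,0,-0.2],[-0.11,0.061,0.164,0,-0.2],[-0.11,0.061,0.164,0,-0.2]],
])

```text
clock: 2.1
position: [0.5098, -0.0912, 0.0196]
ee_rot: [-0.001, 0.737, 0.676, -0.0]
contact_force: [-0.3, -0.1, -0.0]
width: 0.0511
gripper_force: 0.0
```

Run:
```python
from h import *
go(.511,-.095,.019,-5)
a=cv2.cvtColor(manip.get_image("scene"),cv2.COLOR_RGB2BGR)[125:285,265:425]
cv2.imwrite("pics/s1.png",cv2.resize(a,(600,600),interpolation=cv2.INTER_CUBIC))
```

```text
t 2.1 pos [ 0.5098 -0.0912  0.0196] head -4.95 w 0.0511 gf 0.0 F [-0.3 -0.1 -0. ] ROW [-0.0046  0.0019  0.0008] 0.0004
```

View pics/s1.png

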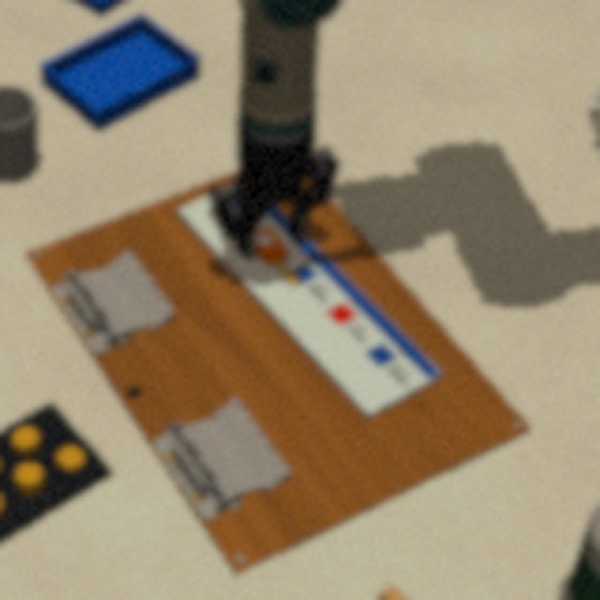

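The fingers straddle the tag at crop (270,245), so I'm closing them.

Call:
move_arm([
  [[-0.003,0.002,0.001,0,0.6],[-0.003,0.002,0.001,0,0.6],[-0.003,0.002,0.001,0,0.6],[-0.003,0.002,0.001,0,0.6],[-0.003,0.002,0.001,0,0.6],[-0.003,0.002,0.001,0,0.6]],
], squeeze=30)

```text
clock: 2.75
position: [0.513, -0.0949, 0.0202]
ee_rot: [0.001, 0.737, 0.676, 0.001]
contact_force: [-0.2, -0.5, 6.0]
width: 0.0269
gripper_force: 30.3
```

```bash
python3 -c "
from h import *
go(.511,-.095,.1);go(.498,-.418,.10);go(.498,-.418,.03)"
```

```text
t 2.75 pos [ 0.513  -0.0949  0.0202] head -5.0 w 0.0269 gf 30.3 F [-0.2 -0.5  6. ] ROW [-0.0004 -0.0023 -0.0997] 0
t 2.75 pos [ 0.513  -0.0949  0.0202] head -5.0 w 0.0269 gf 30.3 F [-0.2 -0.5  6. ] ROW [-0.404   0.0167 -0.0995] 0
t 2.75 pos [ 0.513  -0.0949  0.0202] head -5.0 w 0.0269 gf 30.3 F [-0.2 -0.5  6. ] ROW [-0.404   0.0165 -0.012 ] 0
```

Call:
move_arm([
  [[0,-0.002,-0.05,0,0.6],[0,-0.002,-0.1,0,0.6],[-0.408,0.037,-0.1,0.654,0.6],[-0.408,0.037,-0.1,0.654,0.6],[-0.408,0.037,-0.1,0.654,0.6],[-0.408,0.037,-0.1,0.654,0.6],[-0.408,0.037,-0.1,0.654,0.6],[-0.408,0.037,-0.1,0.654,0.6],[-0.408,0.037,-0.1,0.654,0.6],[-0.408,0.037,-0.1,0.654,0.6],[-0.408,0.037,-0.1,0.654,0.6],[-0.408,0.037,-0.1,0.654,0.6]],
])

```text
clock: 3.95
position: [0.5123, -0.4223, 0.0985]
ee_rot: [-0.001, 0.998, 0.056, -0.001]
contact_force: [-0.0, 1.0, -0.5]
width: 0.027
gripper_force: 29.9
```

Run:
```python
from h import *
go(.481,-.42,.016,-83.5)
np.set_printoptions(precision=4,suppress=True)
t=cv2.cvtColor(manip.get_image("top"),cv2.COLOR_RGB2BGR)
s=cv2.cvtColor(manip.get_image("scene"),cv2.COLOR_RGB2BGR)
c=np.hstack([cv2.resize(t[185:285,370:530],(640,400)),])
d=cv2.resize(s[90:190,240:400],(640,400))
cv2.imwrite("pics/2.png",cv2.resize(np.vstack([c,d]),(480,600)))
```

```text
t 3.95 pos [ 0.5123 -0.4223  0.0985] head -83.56 w 0.027 gf 29.9 F [-0.   1.  -0.5] ROW [-0.0385 -0.0071  0.1032] -0.0005
```

View pics/2.png

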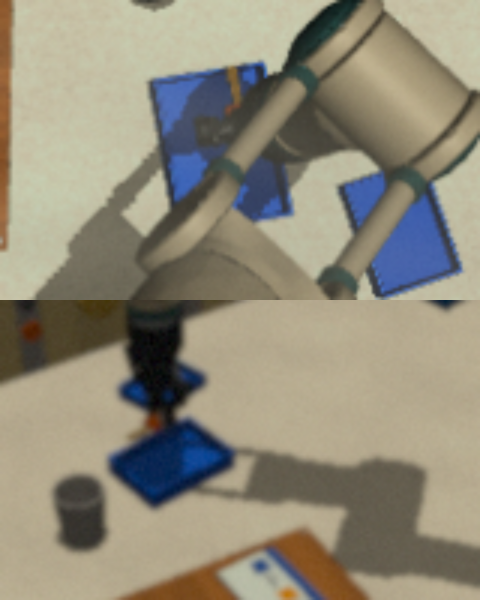

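The key is held above the tray and points forward, but it is 31 mm too far in x. I'm correcting that and lowering it.

Call:
move_arm([
  [[-0.0385,-0.007,0,0,0.6],[-0.0385,-0.007,0.05,0,0.6],[-0.0385,-0.007,0.09,0,0.6],[-0.0385,-0.007,0.103,0,0.6],[-0.0385,-0.007,0.103,0,0.6],[-0.0385,-0.007,0.103,0,0.6],[-0.0385,-0.007,0.103,0,0.0],[-0.0385,-0.007,0.103,0,0.0],[-0.0385,-0.007,0.103,0,0.0],[-0.0385,-0.007,0.103,0,0.0],[-0.0385,-0.007,0.05,0,0.0],[-0.0385,-0.007,-0.05,0,0.0]],
])

```text
clock: 5.25
position: [0.4804, -0.4188, 0.1079]
ee_rot: [-0.002, 0.998, 0.057, -0.002]
contact_force: [1.4, -1.5, 0.4]
width: 0.0428
gripper_force: 0.0
```

```bash
python3 -c "
from h import *
go(.43,-.15,.15,87)"
```

```text
t 5.25 pos [ 0.4804 -0.4188  0.1079] head -83.47 w 0.0428 gf 0.0 F [ 1.4 -1.5  0.4] ROW [-0.0246 -0.3413 -0.0508] -1.4206
```

```bash
python3 -c "
from h import *
go(.51,-.265,.06,-2.75)"
```

```text
t 5.25 pos [ 0.4804 -0.4188  0.1079] head -83.47 w 0.0428 gf 0.0 F [ 1.4 -1.5  0.4] ROW [ 0.0588 -0.1866  0.0606] -0.6727
```

Call:
move_arm([
  [[0.059,-0.187,0,-0.673,0],[0.059,-0.187,0,-0.673,0],[0.059,-0.187,0,-0.673,0],[0.059,-0.187,0,-0.673,0],[0.059,-0.187,0,-0.673,0],[0.059,-0.187,0,-0.673,0],[0.059,-0.187,0,-0.673,0],[0.059,-0.187,0,-0.673,0],[0.059,-0.187,0,-0.673,0],[0.059,-0.187,0.06,-0.673,0],[0.059,-0.187,0.1,-0.673,0],[0.059,-0.187,0.112,-0.673,0]],
])

```text
clock: 6.45
position: [0.5094, -0.2647, 0.0167]
ee_rot: [-0.003, 0.724, 0.69, -0.001]
contact_force: [-1.0, 0.3, 0.1]
width: 0.043
gripper_force: 0.0
```

Run:
```python
from h import *
np.set_printoptions(precision=4,suppress=True)
go(.51,-.265,.012,-2.75)
im=manip.get_image("top");r,g,b=[im[:,:,i].astype(int) for i in range(3)]
m=(r>g+40)&(g>b+20)&(r>130);m=m.astype(np.uint8)
t=m[205:265,418:470];ys,xs=np.nonzero(t);print(len(xs))
if len(xs): print(onz("top",[(xs.mean()+418,ys.mean()+205)],.01))
```

```text
t 6.45 pos [ 0.5094 -0.2647  0.0167] head -2.72 w 0.043 gf 0.0 F [-1.   0.3  0.1] ROW [-0.0003  0.0008  0.0059] 0.0003
73
[[ 0.4838 -0.4234  0.01  ]]
```

The key is in the tray at (0.484, -0.423). Next I feel for the counter.

Call:
move_arm([
  [[0,0,0.004,0,0],[0,0,0.006,0,0],[0,0,0.008,0,0],[0,0,0.009,0,0],[0,0,0.009,0,0]],
])

```text
clock: 7.0
position: [0.512, -0.2664, 0.0131]
ee_rot: [0.001, 0.724, 0.69, 0.0]
contact_force: [0.2, 0.6, -0.5]
width: 0.0427
gripper_force: 0.0
```

Call:
move_arm([
  [[0,0,0.002,0,0],[0,0,0.004,0,0],[0,0,0.004,0,0],[0,0,0.004,0,0]],
])

```text
clock: 7.4
position: [0.5116, -0.2662, 0.0092]
ee_rot: [-0.0, 0.724, 0.69, 0.0]
contact_force: [0.8, -0.5, 0.4]
width: 0.043
gripper_force: 0.0
```

Call:
move_arm([
  [[0,0,0.001,0,0],[0,0,0.002,0,0],[0,0,0.0025,0,0],[0,0,0.0025,0,0]],
])

```text
clock: 7.8
position: [0.5116, -0.2662, 0.0072]
ee_rot: [-0.0, 0.724, 0.69, 0.0]
contact_force: [-0.2, -0.0, -0.1]
width: 0.0429
gripper_force: 0.0
```

Call:
move_arm([
  [[0,0,0.001,0,0],[0,0,0.002,0,0],[0,0,0.0025,0,0],[0,0,0.0025,0,0]],
])

```text
clock: 8.2
position: [0.5118, -0.2663, 0.0062]
ee_rot: [0.0, 0.724, 0.69, 0.0]
contact_force: [-1.4, 1.4, 5.9]
width: 0.0429
gripper_force: 3.1
```

Call:
move_arm([
  [[0,0,0.001,0,0],[0,0,0.002,0,0],[0,0,0.0025,0,0],[0,0,0.0025,0,0]],
])

```text
clock: 8.6
position: [0.5118, -0.2663, 0.0061]
ee_rot: [0.001, 0.724, 0.69, 0.0]
contact_force: [-3.7, 2.5, 18.8]
width: 0.0427
gripper_force: 9.6
```

Call:
move_arm([
  [[0,0,-0.0138,0,0],[0,0,-0.0138,0,0],[0,0,-0.0138,0,0]],
])

```text
clock: 8.9
position: [0.5119, -0.2664, 0.0144]
ee_rot: [0.0, 0.724, 0.69, 0.0]
contact_force: [0.0, 0.2, -0.1]
width: 0.0425
gripper_force: 0.0
```

```bash
python3 -c "
from h import *
go(.510,-.225,.0142,-2.75);go(.506,-.176,.0142,-2.75)"
```

```text
t 8.9 pos [ 0.5119 -0.2664  0.0144] head -2.71 w 0.0425 gf 0.0 F [ 0.   0.2 -0.1] ROW [ 0.0515 -0.0048  0.0002] 0.0003
t 8.9 pos [ 0.5119 -0.2664  0.0144] head -2.71 w 0.0425 gf 0.0 F [ 0.   0.2 -0.1] ROW [ 0.1125 -0.0127  0.0002] 0.0003
```

Call:
move_arm([
  [[0.03,-0.005,0,0,0],[0.05,-0.005,0,0,0],[0.056,-0.006,0,0,0],[0.062,-0.007,0,0,0],[0.068,-0.007,0,0,0],[0.074,-0.008,0,0,0],[0.08,-0.009,0,0,0],[0.087,-0.01,0,0,0],[0.094,-0.011,0,0,0],[0.101,-0.012,0,0,0],[0.107,-0.0125,0,0,0],[0.1125,-0.0127,0,0,0]],
])

```text
clock: 10.1
position: [0.5057, -0.1754, 0.0144]
ee_rot: [-0.0, 0.724, 0.69, 0.0]
contact_force: [-0.5, -1.1, 0.6]
width: 0.0427
gripper_force: 0.3
```

```bash
cat >> h.py <<'E'
def plate():
    """plate pose from the white+blue-stripe blob in the top view, in board frame"""
    im=manip.get_image("top");hsv=cv2.cvtColor(im,cv2.COLOR_RGB2HSV)
    sub=np.zeros(im.shape[:2],np.uint8);x0,y0,x1,y1=222,192,374,262
    r,b=im[:,:,0].astype(int),im[:,:,2].astype(int)
    m=((b>r-15)&(b>90)).astype(np.uint8);sub[y0:y1,x0:x1]=m[y0:y1,x0:x1]
    sub=cv2.morphologyEx(sub,cv2.MORPH_CLOSE,np.ones((5,5)))
    c=max(cv2.findContours(sub,cv2.RETR_EXTERNAL,cv2.CHAIN_APPROX_NONE)[0],key=cv2.contourArea)
    X=onz("top",c.reshape(-1,2),.011)[:,:2]
    (cx,cy),(w,h),a=cv2.minAreaRect((X*1000).astype(np.float32))
    if w>h:a-=90
    if a>45:a-=90
    if a<-45:a+=90
    t=np.radians(-2.75);d=np.array([cx,cy])/1000-[.5746,-.0031]
    print("board frame",(np.array([[np.cos(t),np.sin(t)],[-np.sin(t),np.cos(t)]])@d*1000).round(1),"size",w,h,"yaw",a,"rel",a+2.75)
    return im
E
python3 - <<'E'
from h import *
go(.506,-.176,.0142,-2.75)
im=plate()
cv2.imwrite("pics/3.png",cv2.resize(cv2.cvtColor(im,cv2.COLOR_RGB2BGR)[150:275,215:375],(768,600),interpolation=cv2.INTER_CUBIC))
E
```

```text
t 10.1 pos [ 0.5057 -0.1754  0.0144] head -2.71 w 0.0427 gf 0.3 F [-0.5 -1.1  0.6] ROW [-0.0007  0.0004  0.0002] 0.0004
board frame [-60.7  19.4] size 290.5141296386719 88.70051574707031 yaw -0.486236572265625 rel 2.263763427734375
```

View pics/3.png

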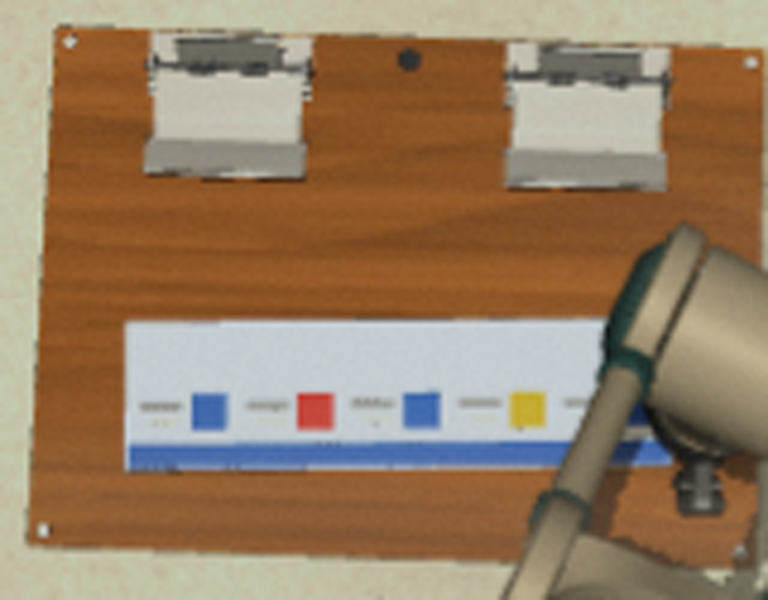

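```bash
python3 -c "
from h import *
go(.4428,.0032,.06,87.25);go(.4428,.0032,.018,87.25)"
```

```text
t 10.15 pos [ 0.5056 -0.1747  0.0143] head -2.7 w 0.0424 gf 0.2 F [0.8 0.8 0.4] ROW [ 0.2185 -0.0889 -0.0569] -0.7496
t 10.15 pos [ 0.5056 -0.1747  0.0143] head -2.7 w 0.0424 gf 0.2 F [0.8 0.8 0.4] ROW [ 0.2185 -0.0889 -0.0044] -0.7496
```

Call:
move_arm([
  [[-0.02,0,0,0,0],[-0.02,0,-0.05,0,0],[0.218,-0.089,-0.07,-0.75,-1],[0.218,-0.089,-0.07,-0.75,-1],[0.218,-0.089,-0.07,-0.75,-1],[0.218,-0.089,-0.07,-0.75,-1],[0.218,-0.089,-0.07,-0.75,-1],[0.218,-0.089,-0.06,-0.75,-1],[0.218,-0.089,-0.06,-0.75,-1],[0.218,-0.089,-0.06,-0.75,-1],[0.218,-0.089,-0.06,-0.75,-1],[0.218,-0.089,-0.06,-0.75,-1]],
])

```text
clock: 11.35
position: [0.4436, 0.0007, 0.0624]
ee_rot: [0.0, 0.056, 0.998, -0.0]
contact_force: [0.0, -1.1, 0.2]
width: 0.0854
gripper_force: 0.0
```

```bash
python3 -c "
from h import *
go(.4428,.0032,.006,87.25);plate()"
```

```text
t 11.35 pos [0.4436 0.0007 0.0624] head 83.56 w 0.0854 gf 0.0 F [ 0.  -1.1  0.2] ROW [0.0014 0.003  0.0705] -0.0308
board frame [-59.3   0.8] size 327.8850402832031 87.37626647949219 yaw -0.504058837890625 rel 2.245941162109375
```

Call:
move_arm([
  [[0.001,0.003,0.03,-0.031,-1],[0.001,0.003,0.06,-0.031,-1],[0.001,0.003,0.07,-0.031,-1],[0.001,0.003,0.072,-0.031,-1],[0.001,0.003,0.074,-0.031,-1],[0.001,0.003,0.074,-0.031,-1]],
])

```text
clock: 12.0
position: [0.4432, 0.0039, 0.0037]
ee_rot: [0.001, 0.027, 1.0, -0.0]
contact_force: [-0.1, -0.1, 0.8]
width: 0.0855
gripper_force: 0.0
```

Call:
move_arm([
  [[0,0,0.001,0,-1],[0,0,0.002,0,-1],[0,0,0.0025,0,-1],[0,0,0.0025,0,-1]],
])

```text
clock: 12.4
position: [0.4425, 0.0042, 0.0013]
ee_rot: [0.0, 0.027, 1.0, 0.0]
contact_force: [0.3, -0.3, 0.4]
width: 0.0854
gripper_force: 0.0
```

Call:
move_arm([
  [[0,0,0.001,0,-1],[0,0,0.0015,0,-1],[0,0,0.0015,0,-1],[0,0,0.0015,0,-1]],
])

```text
clock: 12.8
position: [0.4424, 0.0042, -0.0001]
ee_rot: [-0.0, 0.027, 1.0, 0.0]
contact_force: [-0.7, 0.6, -0.4]
width: 0.0855
gripper_force: 0.0
```

Call:
move_arm([
  [[0,0,0.001,0,-1],[0,0,0.0015,0,-1],[0,0,0.0015,0,-1],[0,0,0.0015,0,-1]],
])

```text
clock: 13.2
position: [0.4425, 0.0042, -0.0002]
ee_rot: [0.0, 0.027, 1.0, 0.0]
contact_force: [-3.1, 0.6, 12.7]
width: 0.0854
gripper_force: 6.4
```

Call:
move_arm([
  [[0,0,-0.0048,0,-1],[-0.01,0,-0.0048,0,-1],[-0.02,0,-0.0048,0,-1],[-0.03,0,-0.0048,0,-1],[-0.04,0,-0.0048,0,-1],[-0.05,0,-0.0048,0,-1],[-0.06,0,-0.0048,0,-1],[-0.07,0,-0.0048,0,-1],[-0.08,0,-0.0048,0,-1],[-0.09,0,-0.0048,0,-1],[-0.1,0,-0.0048,0,-1],[-0.1,0,-0.0048,0,-1]],
])

```text
clock: 14.4
position: [0.5243, -0.0003, 0.0028]
ee_rot: [0.001, 0.027, 1.0, -0.0]
contact_force: [0.5, 0.9, -0.0]
width: 0.0854
gripper_force: 0.0
```

Run:
```python
from h import *
go(.531,.0,.0025,87.25)
im=plate()
cv2.imwrite("pics/4.png",cv2.resize(cv2.cvtColor(im,cv2.COLOR_RGB2BGR)[150:275,215:375],(768,600),interpolation=cv2.INTER_CUBIC))
```

```text
t 14.4 pos [ 5.243e-01 -3.000e-04  2.800e-03] head 86.95 w 0.0854 gf 0.0 F [ 0.5  0.9 -0. ] ROW [-0.0084  0.0008  0.0004] -0.0025
board frame [ 4.9 -1. ] size 328.8912353515625 88.93405151367188 yaw -2.9948959350585938 rel -0.24489593505859375
```

View pics/4.png

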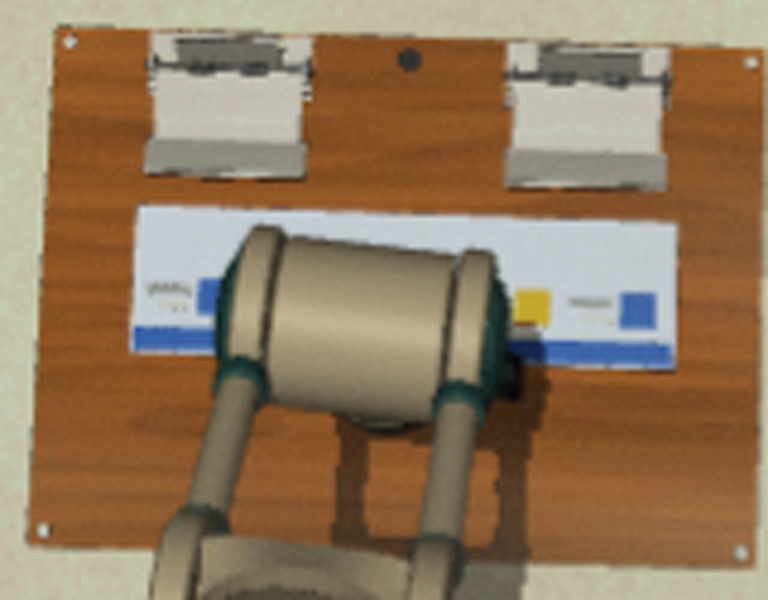

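The plate is straight and centred (board x = 4.9, y = -1). I'm pushing it on towards the clips.

Call:
move_arm([
  [[-0.008,0,0,0,-1],[-0.016,0,0,0,-1],[-0.022,0,0,0,-1],[-0.027,0,0,0,-1],[-0.032,0,0,0,-1],[-0.037,0,0,0,-1],[-0.042,0,0,0,-1],[-0.047,0,0,0,-1],[-0.052,0,0,0,-1],[-0.057,0,0,0,-1],[-0.062,0,0,0,-1],[-0.062,0,0,0,-1]],
])

```text
clock: 15.65
position: [0.5631, -0.0018, 0.0016]
ee_rot: [-0.009, 0.026, 1.0, 0.001]
contact_force: [-14.9, -0.2, 9.8]
width: 0.0854
gripper_force: 7.4
```

Run:
```python
from h import *
go(.594,-.004,.0025,87.25)
im=plate()
cv2.imwrite("pics/5.png",cv2.resize(cv2.cvtColor(im,cv2.COLOR_RGB2BGR)[150:275,215:375],(768,600),interpolation=cv2.INTER_CUBIC))
```

```text
t 15.65 pos [ 0.5631 -0.0018  0.0016] head 86.98 w 0.0854 gf 7.4 F [-14.9  -0.2   9.8] ROW [-0.0387 -0.0008 -0.0018] -0.0022
board frame [  28.6 -114.4] size 99.32252502441406 61.64906692504883 yaw -1.1052627563476562 rel 1.6447372436523438
```

View pics/5.png

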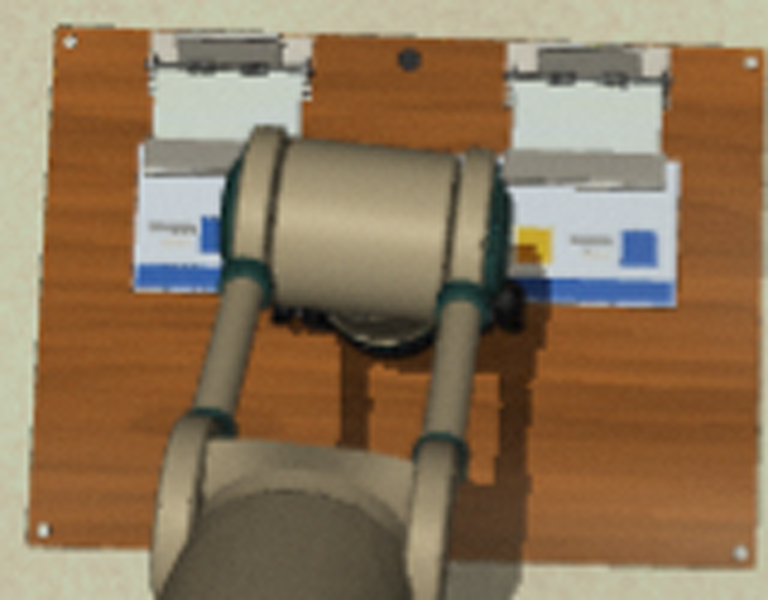

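Both ends are going in evenly, and the front edge is at the clip contact lines. Continuing the push.

Call:
move_arm([
  [[-0.004,0,-0.0015,0,-1],[-0.008,0,-0.0015,0,-1],[-0.012,0,-0.0015,0,-1],[-0.016,0,-0.0015,0,-1],[-0.02,0,-0.0015,0,-1],[-0.02,0,-0.0015,0,-1]],
])

```text
clock: 16.3
position: [0.5835, -0.003, 0.0022]
ee_rot: [-0.005, 0.027, 1.0, 0.0]
contact_force: [-5.3, 1.5, -1.2]
width: 0.0851
gripper_force: 2.8
```

Call:
move_arm([
  [[-0.003,0,0,0,-1],[-0.006,0,0,0,-1],[-0.009,0,0,0,-1],[-0.012,0,0,0,-1],[-0.012,0,0,0,-1],[-0.012,0,0,0,-1]],
])

```text
clock: 16.9
position: [0.5929, -0.0035, 0.0021]
ee_rot: [-0.005, 0.026, 1.0, 0.0]
contact_force: [-5.7, 0.0, -3.1]
width: 0.0852
gripper_force: 2.9
```

```bash
python3 -c "
from h import *
go(.594,-.004,.0025,87.25)"
```

```text
t 16.9 pos [ 0.5929 -0.0035  0.0021] head 86.96 w 0.0852 gf 2.9 F [-5.7  0.  -3.1] ROW [-0.0014 -0.0006 -0.0005] -0.0024
```

Call:
move_arm([
  [[-0.002,0,0,0,-1],[-0.004,0,0,0,-1],[-0.006,0,0,0,-1],[-0.006,0,0,0,-1]],
])

```text
clock: 17.3
position: [0.5964, -0.0038, 0.002]
ee_rot: [-0.006, 0.026, 1.0, 0.0]
contact_force: [-8.6, 1.3, 0.0]
width: 0.0855
gripper_force: 4.1
```

Call:
move_arm([
  [[-0.002,0,0,0,-1],[-0.004,0,0,0,-1],[-0.006,0,0,0,-1],[-0.006,0,0,0,-1]],
])

```text
clock: 17.7
position: [0.5965, -0.0037, 0.0019]
ee_rot: [-0.011, 0.026, 1.0, 0.001]
contact_force: [-16.0, 0.3, 7.1]
width: 0.0854
gripper_force: 8.1
```

It has stalled against the stops. One more press to seat it, then I back off and look.

Call:
move_arm([
  [[-0.003,0,-0.001,0,-1],[-0.006,0,-0.001,0,-1],[-0.006,0,-0.001,0,-1],[0.01,0,-0.001,0,-1],[0.04,0,-0.001,0,-1],[0.06,0,-0.03,0,-1],[0.1,0,-0.08,0,-1],[0.15,0,-0.14,0,-1],[0.2,0,-0.2,0,-1],[0.25,0,-0.25,0,-1],[0.28,0,-0.28,0,-1],[0.28,0,-0.28,0,-1]],
])

```text
clock: 18.9
position: [0.3819, 0.0075, 0.2312]
ee_rot: [0.003, 0.027, 1.0, -0.0]
contact_force: [0.8, 0.4, -0.2]
width: 0.0854
gripper_force: 0.0
```

Run:
```python
from h import *
go(.594,-.004,.0025,87.25)
im=manip.get_image("top")
cv2.imwrite("pics/6.png",cv2.resize(cv2.cvtColor(im,cv2.COLOR_RGB2BGR)[150:275,215:375],(768,600),interpolation=cv2.INTER_CUBIC))
```

```text
t 18.9 pos [0.3819 0.0075 0.2312] head 86.95 w 0.0854 gf 0.0 F [ 0.8  0.4 -0.2] ROW [-2.639e-01 -1.000e-04  2.874e-01] -0.0025
```

View pics/6.png

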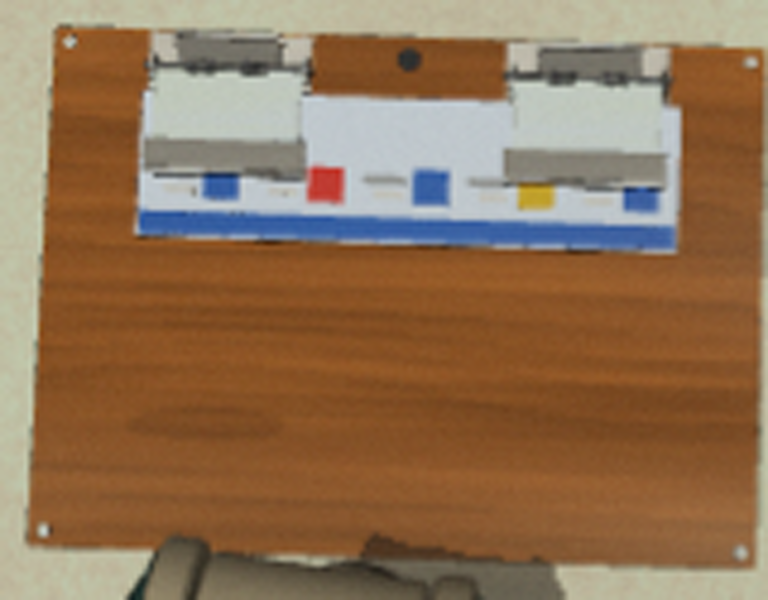

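Rear corners are at crop (136,236) and (677,253), front corners at (146,92) and (681,106), so the plate looks square. I'm checking that numerically in the board frame.

Run:
```python
from h import *
np.set_printoptions(precision=1,suppress=True)
o=lambda l:np.array(l)/4.8+[215,150]
t=np.radians(-2.75);M=np.array([[np.cos(t),np.sin(t)],[-np.sin(t),np.cos(t)]])
f=lambda l,z:((onz("top",o(l),z)[:,:2]-[.5746,-.0031])@M.T)*1000
print(f([(57,28),(765,49),(755,568),(28,546)],.005));print(f([(146,92),(681,106),(677,253),(136,236)],.011))
```

```text
[[ 159.1  218.4]
 [ 158.4 -219.1]
 [-159.2 -218.2]
 [-158.9  219.4]]
[[ 119.3  160.2]
 [ 120.  -167.5]
 [  29.4 -166.9]
 [  30.3  162. ]]
```

```bash
python3 -c "
from rig import manip
print(manip.sign_off())"
```

```text
the job is handed in; nothing more can be done
None
```

The key is in the larger blue tray, and the plate is under both clips against the stops, measured within about 1 mm of the stop line and 3 mm off centre; the job is handed in at about 19 s, though sign-off returned no verdict.

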